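# Rake the counting rods into a tight row

### The job

Take the wooden rake and comb the scattered counting rods along the tray to its sliding stop until all five lie flat and parallel, side by side without gaps; then press the row firmly against the stop with the rake, by feel and without forcing it. Touch the rods only with the rake, lay the rake back on its rest the way it was, and leave the animal pieces and the puzzle rack alone.

Things in the scene. Friction and masses are not known exactly. Their poses are not given: they have to be found in the camera images.
- tray: Brown wooden tray, fixed. Origin mid-floor, on the upper surface, 8 mm above the table. Inside x -170 to +170, y -66 to +66 mm; walls 18 mm high, none at the open -x end. Across it near the +x end a dark stop bar (24 mm high, 12 thick), clamped, holds over 30 N: its face towards the rods is somewhere from x = +118 to +152 mm, parallel to y; its place is not reported (feel or see it).
- rod1: Plain beech counting rod, square, 12 x 12 x 100 mm, 11 to 15 g, loose in the tray, one of five alike. Origin at its centre, y along its length. At the start the rods lie flat and apart, centres at x -95 to +83 mm in the tray's frame, up to 46 degrees off the tray's y axis. Five packed rods make a row 60 mm deep.
- rod2: Plain beech counting rod, square, 12 x 12 x 100 mm, 11 to 15 g, loose in the tray, one of five alike. Origin at its centre, y along its length. At the start the rods lie flat and apart, centres at x -95 to +83 mm in the tray's frame, up to 46 degrees off the tray's y axis. Five packed rods make a row 60 mm deep.
- rod3: Plain beech counting rod, square, 12 x 12 x 100 mm, 11 to 15 g, loose in the tray, one of five alike. Origin at its centre, y along its length. At the start the rods lie flat and apart, centres at x -95 to +83 mm in the tray's frame, up to 46 degrees off the tray's y axis. Five packed rods make a row 60 mm deep.
- rod4: Plain beech counting rod, square, 12 x 12 x 100 mm, 11 to 15 g, loose in the tray, one of five alike. Origin at its centre, y along its length. At the start the rods lie flat and apart, centres at x -95 to +83 mm in the tray's frame, up to 46 degrees off the tray's y axis. Five packed rods make a row 60 mm deep.
- rod5: Plain beech counting rod, square, 12 x 12 x 100 mm, 11 to 15 g, loose in the tray, one of five alike. Origin at its centre, y along its length. At the start the rods lie flat and apart, centres at x -95 to +83 mm in the tray's frame, up to 46 degrees off the tray's y axis. Five packed rods make a row 60 mm deep.
- rake: Wooden rake, 70 to 110 g, tines down. Origin level with the tine tips, under the middle of the head; x forward (away from the handle), y along the head, z up. Seven flat tines, x -4 to +4 mm, 10 mm wide, 7 mm apart, over y -56 to +56 mm; on them a head bar 114 x 20 mm, z 45 to 63. Straight level handle 16 mm wide (y), z 45 to 63, x -10 to -205 mm.
- rake_grip (a point): Point in the middle of the rake's handle near its centre of mass, x = -45, z = 54 mm in the rake's frame: a good place to grip, across the 16 mm width.
- rest: Dark wooden rake rest, fixed: a block 30 x 46 mm, 45 mm high, with 11 mm high cheeks; the handle lies between them in a notch 30 mm wide (y), open along x. Origin under its centre, on the table. At the start the rake points along the rest's x axis, its origin about 150 mm ahead (+x), tine tips on the table.
- tiger: Bystander: chunky striped tiger puzzle piece, about 70 x 95 x 18 mm, lying flat. Origin under its centre.
- elephant: Bystander: chunky grey elephant puzzle piece, about 75 x 105 x 18 mm, lying flat. Origin under its centre.
- lion: Bystander: chunky lion puzzle piece with a painted mane, about 80 x 125 x 18 mm, lying flat. Origin under its centre.
- rack: Bystander: beech puzzle rack, fixed, 130 x 240 mm, 190 mm high over its swing arm marker, with form boards and a giraffe piece in it. Origin under its centre.
There are look-alikes about, which are no part of the job. What is shaped like the rod3 but white or yellow is not meant. What is shaped like the rod1 but purple is not meant.

How it is judged:
By the outcome, as a careful person would: the job done as asked, in the order asked, and still so for the second after the job is handed in, with the robot touching nothing.
It also fails if it takes over 67 s, if anything falls off the work surface, if the arm or the gripper's body presses on something with over 40 N, if the wrist force passes 120 N, or if a joint passes its speed limit or range.

### The arm

A 6-joint arm with a two-finger parallel gripper is mounted at the origin on the work surface. World frame = base frame: x ahead of the robot, y to its left, z up, the work surface at z = 0. Lengths are in m, angles in rad, forces in N, time in s.
With the tool pointing down it reaches from about 0.375 to 0.9 m from the base axis. Payload 3.1 kg.
Tool frame: the origin (TCP) lies between the finger pads; the fingertips stand manip.finger_overhang ahead of it and the grasp point (between the pads) lies 5 mm behind it (manip.finger_overhang is the distance from the TCP to the fingertips, in m); z points along the fingers, y is the line along which they close (so a half turn about z gives the same grasp; the last joint's range is limited). The gripper opens to 85 mm and grips with 20 to 120 N. Pads are 22 mm wide; open, the fingers measure 114 mm over their backs; the gripper's body (76 mm by 85 mm) begins 54 mm behind the grasp point. The pads swing forward as they close: fully open they stand 13 mm farther back than shut.
Start: joints at [-0.178, 0.527, 1.433, -0, 1.181, -0.178], TCP at [0.625, 0, 0.245] pointing down, gripper open.
Joint ranges: [-3.08, 3.08], [-0.75, 2.2], [0.22, 2.44], [-1.43, 4.57], [0, 2.65], [-2.85, 2.85]. Speed limits (rad/s): [2.79, 2.79, 3.14, 3.14, 3.14, 3.14].

### API

Orientations are given as a unit quaternion [x, y, z, w].
In Python, from station import manip gives the robot as it stands.
- The arm moves only by the tool drive_tool, never from a script. Its argument "plan" is a list of rows, each a list of 7 numbers: the shift along the tool's x, y, z in m, then the turn, a rotation vector about the tool's x, y, z in degrees, then the opening, from -1 (shut) to 1 (fully open). In form: [[x, y, z, wx, wy, wz, gripper], ...]. A call has 1 to 10 rows; each row shifts and turns the commanded pose from where the row before left it, along the tool's axes as they then stand; what a row does not reach is not made up. A row lasts 1/10 s, in which the tool goes at most 50 mm and 8.59 degrees, less where a joint would pass 70% of its speed; a pose out of reach is approached as far as the arm can. A call is refused whole if a number of a shift passes 0.05 or a number of a turn 8.59, either way. A call with a gripper value outside its range is refused whole. The fingers move at their own pace and stop on an object; "newtons" is the grip in N (left out, the last holds). Time passes only in rows, so rows that do not move let the fingers close. It gives the time, the measured TCP pose, the force, the opening and the grip force at its end, in the units of the state.
- manip.sense(): the state, without advancing time (a new reading comes with each control period).
- manip.snapshot(name): name is "scene" or "side" or "wrist"; returns a dict with "image" (480x640x3 uint8, red, green, blue), "z_map" (480x640 float32, m along the optical axis (not along the pixel's ray), 0 where there is no reading), "fov_y" (degrees; the focal length in pixels is half the picture's height over the tangent of half this angle, whatever the lens; pixels are square), "cx", "cy" (the principal point, pixels), "extrinsics" (4x4, takes a point from camera to world coordinates); the wrist camera has in their place "mount" (4x4, takes a point from camera to tool coordinates, whose origin is the TCP and whose axes are the flange's). Camera axes: x right, y up, looking along -z (the intrinsics and any distortion apply to the point x, -y, -z); pixel columns grow to the right and rows downward; lengths in m; the calibration is good to about 2 mm. A picture is of the moment at which its call begins: read the wrist's pose just before it.
- manip.sign_off(): hands the job in; it is judged then, once.
The state is a dict: "t": time; "q": joint angles; "qd": joint speeds; "tau": joint torques, N m; "tcp_pos": TCP position; "tool_rot": TCP orientation; "force": force on the tool from outside, world axes, zero at the start; "ft_torque": the same for the moment, N m; "finger_gap": opening from 0.0 (shut) to 1.0 (fully open); "gripper_force": force on a finger pad.
Only numpy, scipy, OpenCV 4.12 (cv2) and the standard library are available. Lean on these libraries where they do the work, as an engineer would, in place of code of your own. Each camera call takes 0.05 s, during which the arm holds its last target. There are 200 camera calls.

## Working session

There is one attempt and no reset: what is moved stays moved. The work goes in short steps, Python scripts to look and compute and a tool call to move; the robot and the scene stay as the last step left them, time stands still between calls to the robot, and variables do not carry over. Pictures are saved under pics/ and viewed, at most 10 in all, crops included, and the job is handed in when it is done.

Besides the shell and the picture viewer there is one more tool, called after "Emit:" as name([rows], argument=value, ...), one row to a line, values as JSON. drive_tool: Moves the arm, as the interface text tells. Its arguments: {"type":"object","properties":{"plan":{"type":"array"},"newtons":{"type":"number"}},"required":["plan"]}

```bash
mkdir -p pics; ls
cat > h.py <<'E'
import numpy as np, cv2
from station import manip
from scipy.spatial.transform import Rotation as R
def snap(n,f=None):
    s=manip.snapshot(n)
    if f: cv2.imwrite(f'pics/{f}.png',cv2.cvtColor(s['image'],cv2.COLOR_RGB2BGR))
    return s
def px(s,u,v,z=None):
    """pixel -> world; z=None uses depth, else intersect with plane z"""
    f=240/np.tan(np.radians(s['fov_y']/2)); E=s['extrinsics']
    d=np.array([(u-s['cx'])/f,-(v-s['cy'])/f,-1.])
    if z is None: return E[:3,:3]@(d*s['z_map'][int(v),int(u)])+E[:3,3]
    w=E[:3,:3]@d; return E[:3,3]+w*(z-E[2,3])/w[2]
E
python3 - <<'E'
from h import *
for n in('scene','side'):
    s=snap(n,n+'0'); print({k:v for k,v in s.items() if k not in('image','z_map')})
    np.savez(n+'0',**s)
print(manip.sense(),manip.finger_overhang)
E
```

```text
pics
{'fov_y': 52.38374798874349, 'cx': 327.80843289857944, 'cy': 239.58769302749857, 'extrinsics': array([[-0.07020749, -0.74368703,  0.66483119,  1.31233572],
       [ 0.99742884, -0.06193968,  0.0360441 ,  0.11916751],
       [ 0.0143739 ,  0.66565237,  0.74612352,  0.97411504],
       [ 0.        ,  0.        ,  0.        ,  1.        ]])}
{'fov_y': 53.64367955887068, 'cx': 322.16769487486084, 'cy': 235.140493396842, 'extrinsics': array([[-0.97225962,  0.15769209, -0.17275544,  0.35167529],
       [-0.23306952, -0.71547623,  0.65861397,  0.74332704],
       [-0.0197442 ,  0.68060779,  0.73238187,  0.78799084],
       [ 0.        ,  0.        ,  0.        ,  1.        ]])}
{'t': 0.1, 'q': array([-1.78494581e-01,  5.28354888e-01,  1.43377943e+00,  2.00587741e-06,
        1.18141310e+00, -1.78494287e-01]), 'qd': array([ 3.27055331e-04, -2.52970362e-03, -3.44237053e-03, -1.98798919e-03,
       -8.81297728e-05,  1.62235386e-03]), 'tau': array([ 4.33945943e-04, -4.43301880e+01, -1.78587180e+01, -2.04061280e-04,
        3.88642526e-03,  1.10165692e-05]), 'tcp_pos': array([6.24378518e-01, 1.45508409e-04, 2.44441033e-01]), 'tool_rot': array([ 7.07106817e-01,  7.07106070e-01, -5.56666450e-04, -8.03369557e-04]), 'force': array([-0.21804937, -0.41455601, -0.17815785]), 'ft_torque': array([-0.02467889,  0.00923749, -0.00046881]), 'gripper_force': 0.0, 'finger_gap': 1.0043625913032028} 0.014
```

View pics/scene0.png

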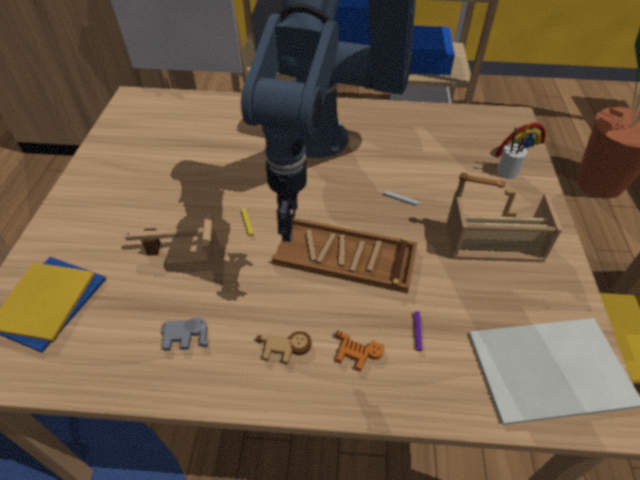

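View pics/side0.png

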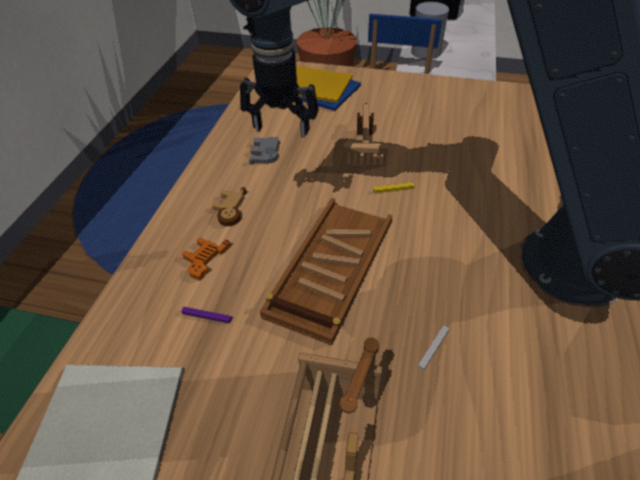

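The beech rods are in the tray at about (310,243), (325,246), (341,249), (357,256) and (373,256), with the stop at about (400,262). The rake is at left: handle (130–195,237), head (208,240), rest (151,247).
Possible confusions with the rods:
- Yellow stick (247,222): rejected.
- White stick (401,198): rejected.
- Purple stick (418,330): rejected.

The rake is the only one of its kind. I'll check all of this in one close crop.

Run:
```python
from h import *
a=cv2.imread('pics/scene0.png'); o=np.zeros((600,800,3),np.uint8)
o[:375]=cv2.resize(a[217:292,262:422],None,fx=5,fy=5,interpolation=2)
o[375:,:550]=cv2.resize(a[217:262,115:225],None,fx=5,fy=5,interpolation=2)
cv2.imwrite('pics/crop0.png',o)
```

```text
(no output)
```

View pics/crop0.png

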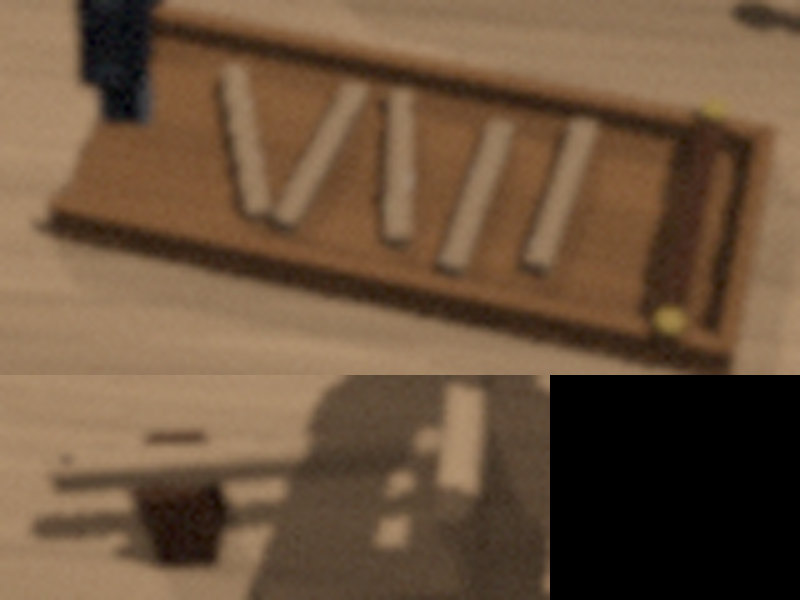

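The crop shows five plain beech rods in the tray, a dark stop with yellow clamps at its right, and the rake head at the right end of the handle. Next I'll measure.

Run:
```python
from h import *
s=dict(np.load('scene0.npz')); np.set_printoptions(precision=4,suppress=True)
def T(c,z,rake=0):
    u=(115 if rake else 262)+(c[0]-2)/5; v=217+((c[1]-375 if rake else c[1])-2)/5
    return px(s,u,v,z)
for n,c,z,r in [('handle end top',(54,472),.063,1),('handle nr head top',(330,460),.063,1),('head top far',(462,388),.063,1),('head top near',(462,486),.063,1),('rest',(180,487),.056,1),
 ('rim FR',(772,128),.026,0),('rim NR',(735,345),.026,0),('rim NL',(50,208),.026,0),('rim FL',(150,12),.026,0),('stopN face',(645,290),.032,0),('stopF face',(690,130),.032,0)]:
    print(n,T(c,z,r),s['z_map'].shape)
for a,b in [((235,68),(259,213)),((357,85),(285,222)),((400,92),(398,238)),((503,122),(452,267)),((584,122),(538,267))]:
    A,B=T(a,.02),T(b,.02);print('rod',(A+B)/2,np.linalg.norm(A-B),B-A)
# fit via depth: rim points & rake points
f=240/np.tan(np.radians(s['fov_y']/2));E=s['extrinsics'];v,u=np.mgrid[:480,:640];Z=s['z_map']
P=np.stack([(u-s['cx'])/f*Z,-(v-s['cy'])/f*Z,-Z],-1)@E[:3,:3].T+E[:3,3]
q=P[217:262,115:225].reshape(-1,3); t=q[(q[:,2]>.05)&(q[:,2]<.075)]
print('table z',np.median(q[:,2]),len(t)); 
h=t[(t[:,1]<t[:,1].max()-.04)]; 
print(t[:,1].min(),t[:,1].max()); print(cv2.fitLine(h[:,:2].astype(np.float32),cv2.DIST_HUBER,0,.01,.01).ravel())
hd=t[t[:,1]>t[:,1].max()-.018];print('head',cv2.minAreaRect(hd[:,:2].astype(np.float32)))
q=P[205:300,255:430].reshape(-1,3); m=(q[:,2]>.02)&(q[:,2]<.04)&(q[:,1]>-.02); w=q[m&(q[:,2]>.022)]
print('tray',cv2.minAreaRect(w[:,:2].astype(np.float32)))
```

```text
handle end top [ 0.5305 -0.4299  0.063 ] (480, 640)
handle nr head top [ 0.5111 -0.2954  0.063 ] (480, 640)
head top far [ 0.4559 -0.2413  0.063 ] (480, 640)
head top near [ 0.5229 -0.2254  0.063 ] (480, 640)
rest [ 0.5292 -0.3682  0.056 ] (480, 640)
rim FR [0.4576 0.3026 0.026 ] (480, 640)
rim NR [0.5996 0.2778 0.026 ] (480, 640)
rim NL [ 0.5418 -0.063   0.026 ] (480, 640)
rim FL [ 0.4013 -0.0294  0.026 ] (480, 640)
stopN face [0.5743 0.2343 0.032 ] (480, 640)
stopF face [0.4679 0.2591 0.032 ] (480, 640)
rod [0.4822 0.0306 0.02  ] 0.100879153260318 [ 0.0985  0.0217 -0.    ]
rod [0.488  0.0702 0.02  ] 0.10109490325564442 [ 0.0965 -0.0303  0.    ]
rod [0.4924 0.1103 0.02  ] 0.09910067909892269 [ 0.099   0.0041 -0.    ]
rod [0.5089 0.1516 0.02  ] 0.1012298090851041 [ 0.0986 -0.023   0.    ]
rod [0.5054 0.1941 0.02  ] 0.10119165330957078 [ 0.0986 -0.0227  0.    ]
table z 0.0011767484638609549 955
-0.4373169299606491 -0.2153405255505367
[ 0.1638 -0.9865  0.5124 -0.3458]
head ((0.4941093921661377, -0.2271754890680313), (0.10569989681243896, 0.01718706451356411), 3.733485460281372)
tray ((0.5011376142501831, 0.12954410910606384), (0.32918480038642883, 0.1579027622938156), 79.57868957519531)
```

Emit:
drive_tool([
  [-0.039,-0.0177,0.006,0,0,0,1],
  [-0.039,-0.0177,0.006,0,0,0,1],
  [-0.039,-0.0177,0.006,0,0,0,1],
  [-0.039,-0.0177,0.006,0,0,0,1],
  [-0.039,-0.0177,0.006,0,0,0,1],
  [-0.039,-0.0177,0.006,0,0,0,1],
  [-0.039,-0.0177,0.006,0,0,0,1],
  [0,0,0,0,0,-4.7,1],
  [0,0,0,0,0,-4.7,1],
  [0,0,0,0,0,0,1],
])

```text
t: 1.1
tcp_pos: [0.5005, -0.2733, 0.2028]
tool_rot: [0.647, 0.762, 0.0, -0.001]
force: [0.5, 0.4, 0.1]
finger_gap: 1.001
gripper_force: 0.0
```

Run:
```python
from h import *
np.set_printoptions(precision=4,suppress=True)
st=manip.sense(); s=snap('wrist','w1'); E=np.eye(4);E[:3,:3]=R.from_quat(st['tool_rot']).as_matrix();E[:3,3]=st['tcp_pos']
print(st['tcp_pos'],st['tool_rot'],E[:3,0],s['mount'],s['fov_y'],s['cx'],s['cy'])
s['extrinsics']=E@s['mount']; np.savez('w1',**s)
s2=snap('scene','scene1'); np.savez('scene1',**s2)
```

```text
[ 0.5005 -0.2733  0.2028] [ 0.6473  0.7622  0.     -0.0006] [-0.162   0.9868  0.001 ] [[ 0.0009  0.9515  0.3078  0.0791]
 [ 1.     -0.0011  0.0004  0.    ]
 [ 0.0007  0.3078 -0.9515 -0.1282]
 [ 0.      0.      0.      1.    ]] 60.52910562578707 319.0061235466966 238.05250570224342
```

View pics/w1.png

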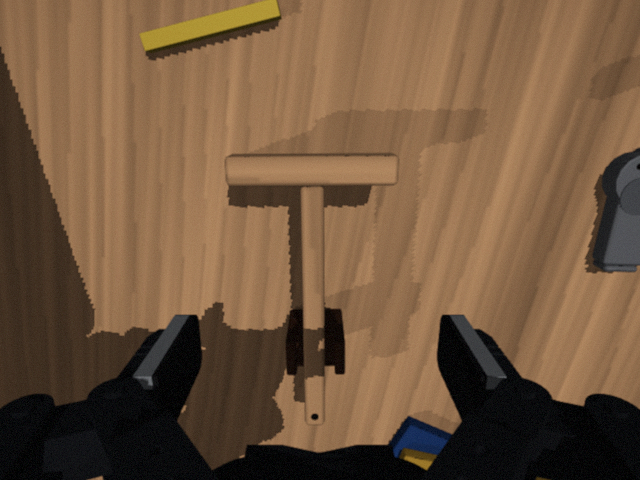

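The wrist view shows the rake from above: handle from (312,190) to (314,422), head centre (312,169), rest between (288–344, 310–373).

Run:
```python
from h import *
np.set_printoptions(precision=4,suppress=True)
s=dict(np.load('w1.npz'))
for n,u,v,z in [('headL',228,169,.063),('headR',397,169,.063),('handle front',312.5,190,.063),('handle end',314.5,421,.063),('restFL',288,310,.056),('restFR',343,310,.056),('restBL',286,372,.056),('restBR',345,372,.056)]:
    print(n,px(s,u,v,z), px(s,u,v))
```

```text
headL [ 0.4355 -0.2439  0.063 ] [ 0.4353 -0.244   0.0621]
headR [ 0.5438 -0.226   0.063 ] [ 0.5439 -0.226   0.0627]
handle front [ 0.4918 -0.2485  0.063 ] [ 0.4918 -0.2486  0.0627]
handle end [ 0.523  -0.4329  0.063 ] [ 0.523  -0.4331  0.0628]
restFL [ 0.4882 -0.3423  0.056 ] [ 0.4883 -0.3721  0.0001]
restFR [ 0.5286 -0.3356  0.056 ] [ 0.537  -0.3645 -0.0007]
restBL [ 0.4943 -0.3962  0.056 ] [ 0.4956 -0.4382 -0.0014]
restBR [ 0.54   -0.3886  0.056 ] [ 0.5506 -0.428  -0.0001]
```

Emit:
drive_tool([
  [-0.0054,-0.0044,0.0,0,0,-0.3,1],
  [0,0,0.03,0,0,0,1],
  [0,0,0.04,0,0,0,1],
  [0,0,0.04,0,0,0,1],
  [0,0,0.03,0,0,0,1],
  [0,0,0.0138,0,0,0,1],
  [0,0,0,0,0,0,1],
  [0,0,0,0,0,0,-1],
  [0,0,0,0,0,0,-1],
  [0,0,0,0,0,0,-1],
], newtons=70)

```text
t: 2.2
tcp_pos: [0.4985, -0.2797, 0.0512]
tool_rot: [0.645, 0.764, -0.0, 0.002]
force: [0.2, -0.3, 0.4]
finger_gap: 0.516
gripper_force: 0.0
```

Emit:
drive_tool([
  [0,0,0,0,0,0,-1],
  [0,0,0,0,0,0,-1],
  [0,0,0,0,0,0,-1],
  [0,0,0,0,0,0,-1],
])

```text
t: 2.6
tcp_pos: [0.4981, -0.2794, 0.0505]
tool_rot: [0.645, 0.764, 0.0, 0.001]
force: [-0.3, 0.6, 6.6]
finger_gap: 0.174
gripper_force: 68.9
```

Emit:
drive_tool([
  [0,0,-0.015,0,0,0,-1],
  [0,0,-0.03,0,0,0,-1],
  [0,0,-0.03,0,0,0,-1],
  [0.034,0.0005,0,0,0,0,-1],
  [0.034,0.0005,0,0,0,0,-1],
  [0.034,0.0005,0,0,0,0,-1],
  [0.034,0.0005,0,0,0,0,-1],
  [0.035,0.0005,0,0,0,0,-1],
  [0.035,0.0005,0,0,0,6.4,-1],
  [0,0,0,0,0,6.4,-1],
])

```text
t: 3.6
tcp_pos: [0.463, -0.0711, 0.125]
tool_rot: [0.726, 0.688, -0.001, -0.002]
force: [0.2, -0.3, -0.5]
finger_gap: 0.174
gripper_force: 68.3
```

Emit:
drive_tool([
  [0,0,0,0,0,6.4,-1],
  [0,0,0,0,0,0,-1],
  [0,0,0,0,0,0,-1],
])

```text
t: 3.9
tcp_pos: [0.466, -0.0756, 0.125]
tool_rot: [0.762, 0.647, 0.0, 0.0]
force: [-0.7, -0.6, -0.7]
finger_gap: 0.179
gripper_force: 68.3
```

Run:
```python
from h import *
np.set_printoptions(precision=4,suppress=True)
st=manip.sense(); s=snap('wrist','w2'); E=np.eye(4);E[:3,:3]=R.from_quat(st['tool_rot']).as_matrix();E[:3,3]=st['tcp_pos']
print(st['tcp_pos'],E[:3,:3],st['force']); s['extrinsics']=E@s['mount']; np.savez('w2',**s)
a=cv2.imread('pics/w2.png'); s2=snap('scene','scene2');np.savez('scene2',**s2)
b=cv2.imread('pics/scene2.png')[205:295,255:425]
o=np.zeros((600,800,3),np.uint8); o[:300,:400]=cv2.resize(a,(400,300)); o=a
cv2.imwrite('pics/v2.png',o)
```

```text
[ 0.466  -0.0756  0.125 ] [[ 0.1628  0.9867  0.0006]
 [ 0.9867 -0.1628 -0.0003]
 [-0.0002  0.0007 -1.    ]] [-0.7045 -0.6183 -0.6963]
```

View pics/v2.png

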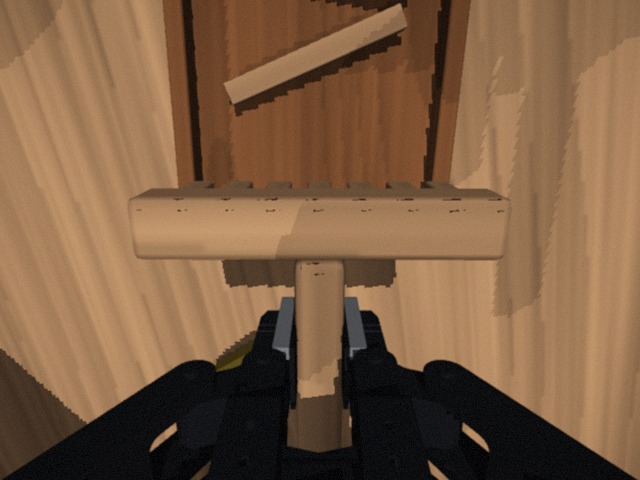

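The tray's outer wall edges run (163,0)–(180,180) on the left and (470,0)–(450,180) on the right. The rake head is centred near column 320, and the nearest rod lies ahead of it.

Run:
```python
from h import *
np.set_printoptions(precision=4,suppress=True)
s=dict(np.load('w2.npz'))
P=[px(s,u,v,.026) for u,v in [(163,0),(180,180),(470,0),(450,180)]]
print(P)
for a,b in((1,0),(3,2)): d=P[a^0]-P[b]; d=-d; print(np.degrees(np.arctan2(d[1],d[0])))
mid=[(P[0]+P[2])/2,(P[1]+P[3])/2]; print(mid, np.linalg.norm(P[0]-P[2]))
X=np.array([.1628,.9867]);Y=np.array([.9867,-.1628]);t=np.array([.466,-.0756])
for m in mid: print('tool frame',(m[:2]-t)@X,(m[:2]-t)@Y)
for u,v,z in [(131,200,.131),(508,200,.131),(232,95,.02),(404,12,.02)]:
    m=px(s,u,v,z); print((m[:2]-t)@X,(m[:2]-t)@Y,px(s,u,v))
# tray yaw from the scene image, clear view: rim edge points
c=dict(np.load('scene2.npz'));f=240/np.tan(np.radians(c['fov_y']/2));E=c['extrinsics'];v,u=np.mgrid[:480,:640];Z=c['z_map']
Q=(np.stack([(u-c['cx'])/f*Z,-(v-c['cy'])/f*Z,-Z],-1)@E[:3,:3].T+E[:3,3])[205:300,255:430].reshape(-1,3)
o=np.array([.4992,.1167]);ang=np.radians(80.4);tx=np.array([np.cos(ang),np.sin(ang)]);ty=np.array([-tx[1],tx[0]])
a=(Q[:,:2]-o)@tx;b=(Q[:,:2]-o)@ty
for lo,hi in((-.085,-.06),(.06,.085)):
    m=(Q[:,2]>.022)&(Q[:,2]<.03)&(b>lo)&(b<hi)&(abs(a)<.17);print(m.sum(),np.polyfit(a[m],b[m],1))
m=(Q[:,2]>.028)&(Q[:,2]<.037)&(abs(b)<.055)&(a>.1)&(a<.17)
print('stop top a-range',np.percentile(a[m],[2,10,50,90,98]),np.polyfit(b[m],a[m],1))
```

```text
[array([0.4114, 0.063 , 0.026 ]), array([ 0.3962, -0.0242,  0.026 ]), array([0.5595, 0.0387, 0.026 ]), array([ 0.5441, -0.0485,  0.026 ])]
80.10020291139796
79.97499183219028
[array([0.4854, 0.0508, 0.026 ]), array([ 0.4701, -0.0363,  0.026 ])] 0.15013142849105204
tool frame 0.1279129652060123 -0.0013939636916702088
tool frame 0.039425905092755426 -0.0023103239599491657
0.05163065202892131 -0.05710214019640137 [ 0.4204 -0.0147  0.1357]
0.051741292707347966 0.057236846637255936 [ 0.5294 -0.0328  0.1345]
0.08410825550015404 -0.04673654981724216 [0.4336 0.015  0.0202]
0.12386611191463036 0.04284282509761869 [0.5308 0.0414 0.0088]
528 [-0.0175 -0.0707]
417 [-0.0171  0.0708]
stop top a-range [0.1377 0.1388 0.1434 0.1484 0.15  ] [0.0118 0.1438]
```

Emit:
drive_tool([
  [0,-0.0025,0,0,0,0.8,-1],
  [0,0,0.02,0,0,0,-1],
  [0,0,0.02,0,0,0,-1],
  [0,0,0.015,0,0,0,-1],
  [0,0,0.0075,0,0,0,-1],
  [0,0,0.001,0,0,0,-1],
  [0,0,0.0005,0,0,0,-1],
  [0,0,0,0,0,0,-1],
  [0,0,0,0,0,0,-1],
])

```text
t: 4.9
tcp_pos: [0.4638, -0.0752, 0.0611]
tool_rot: [0.768, 0.641, 0.0, 0.001]
force: [-0.3, -0.4, -0.9]
finger_gap: 0.172
gripper_force: 68.4
```

Emit:
drive_tool([
  [0,0,0.0005,0,0,0,-1],
  [0,0,0.0005,0,0,0,-1],
  [0,0,0,0,0,0,-1],
])

```text
t: 5.2
tcp_pos: [0.4634, -0.075, 0.0596]
tool_rot: [0.768, 0.641, 0.0, 0.0]
force: [-0.9, -0.4, -0.9]
finger_gap: 0.175
gripper_force: 68.4
```

Emit:
drive_tool([
  [0,0,0.0005,0,0,0,-1],
  [0,0,0.0005,0,0,0,-1],
  [0,0,0,0,0,0,-1],
])

```text
t: 5.5
tcp_pos: [0.4634, -0.075, 0.0585]
tool_rot: [0.768, 0.641, -0.0, -0.0]
force: [-0.0, -1.1, -0.1]
finger_gap: 0.172
gripper_force: 68.6
```

Emit:
drive_tool([
  [0,0,-0.0015,0,0,0,-1],
  [0.006,0,0,0,0,0,-1],
  [0.006,0,0,0,0,0,-1],
  [0.006,0,0,0,0,0,-1],
  [0.006,0,0,0,0,0,-1],
  [0.006,0,0,0,0,0,-1],
  [0.006,0,0,0,0,0,-1],
  [0.006,0,0,0,0,0,-1],
  [0.006,0,0,0,0,0,-1],
  [0.006,0,0,0,0,0,-1],
])

```text
t: 6.5
tcp_pos: [0.4731, -0.0214, 0.06]
tool_rot: [0.768, 0.641, 0.0, -0.0]
force: [-0.2, -0.3, -2.2]
finger_gap: 0.174
gripper_force: 68.4
```

Emit:
drive_tool([
  [0.006,0,0,0,0,0,-1],
  [0.006,0,0,0,0,0,-1],
  [0.006,0,0,0,0,0,-1],
  [0.006,0,0,0,0,0,-1],
  [0.006,0,0,0,0,0,-1],
  [0.006,0,0,0,0,0,-1],
  [0.006,0,0,0,0,0,-1],
  [0.006,0,0,0,0,0,-1],
  [0,0,0,0,0,0,-1],
])

```text
t: 7.4
tcp_pos: [0.4817, 0.026, 0.06]
tool_rot: [0.767, 0.641, 0.0, -0.0]
force: [-0.5, -0.5, -0.2]
finger_gap: 0.175
gripper_force: 68.3
```

Run:
```python
from h import *
s=snap('scene','scene3'); np.savez('scene3',**s); w=snap('wrist','w3')
a=cv2.imread('pics/scene3.png')[212:292,262:422]; b=cv2.imread('pics/w3.png')
o=np.zeros((600,800,3),np.uint8); o[:300,:600]=cv2.resize(a,(600,300),interpolation=2); o[300:,:400]=cv2.resize(b,(400,300))
cv2.imwrite('pics/v3.png',o)
```

```text
(no output)
```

View pics/v3.png

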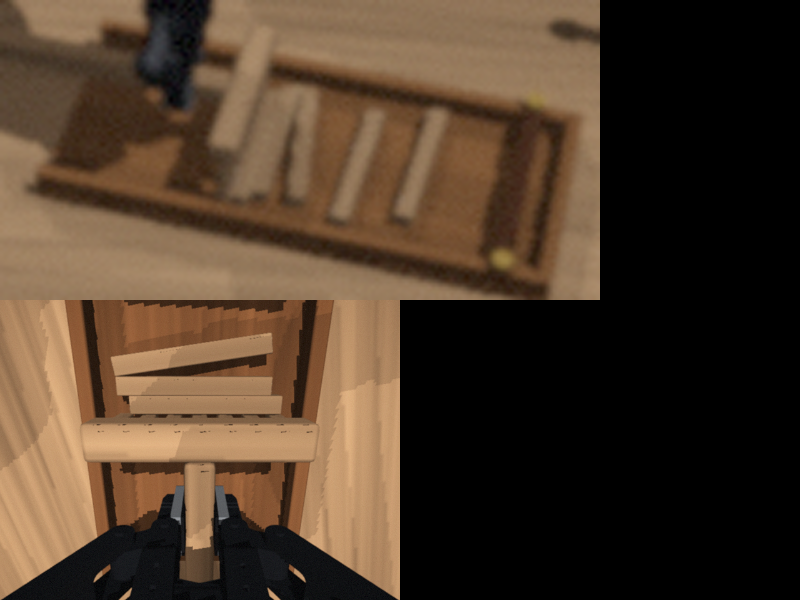

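Rods 1 and 2 now lie flat against the tines, and the third, at wrist-pane (190,355), is about to be gathered. I'll keep combing.

Emit:
drive_tool([
  [0.006,0,0,0,0,0,-1],
  [0.006,0,0,0,0,0,-1],
  [0.006,0,0,0,0,0,-1],
  [0.006,0,0,0,0,0,-1],
  [0.006,0,0,0,0,0,-1],
  [0.006,0,0,0,0,0,-1],
  [0.006,0,0,0,0,0,-1],
  [0.006,0,0,0,0,0,-1],
  [0.006,0,0,0,0,0,-1],
  [0,0,0,0,0,0,-1],
])

```text
t: 8.5
tcp_pos: [0.4914, 0.0792, 0.06]
tool_rot: [0.767, 0.641, 0.0, 0.0]
force: [-0.6, 0.5, -0.8]
finger_gap: 0.174
gripper_force: 68.3
```

Emit:
drive_tool([
  [0.006,0,0,0,0,0,-1],
  [0.006,0,0,0,0,0,-1],
  [0.006,0,0,0,0,0,-1],
  [0.006,0,0,0,0,0,-1],
  [0.006,0,0,0,0,0,-1],
  [0.006,0,0,0,0,0,-1],
  [0,0,0,0,0,0,-1],
])

```text
t: 9.2
tcp_pos: [0.4979, 0.1147, 0.06]
tool_rot: [0.767, 0.641, 0.0, 0.0]
force: [-0.2, 0.0, -1.6]
finger_gap: 0.171
gripper_force: 68.4
```

```bash
cat > view.py <<'E'
import sys
from h import *
n=sys.argv[1]
s=snap('scene','scene'+n); np.savez('scene'+n,**s); st=manip.sense(); w=snap('wrist','w'+n)
E=np.eye(4);E[:3,:3]=R.from_quat(st['tool_rot']).as_matrix();E[:3,3]=st['tcp_pos'];w['extrinsics']=E@w['mount'];np.savez('w'+n,**w)
a=cv2.imread(f'pics/scene{n}.png')[212:292,302:422]; b=cv2.imread(f'pics/w{n}.png')
o=np.zeros((600,800,3),np.uint8); o[:320,:480]=cv2.resize(a,(480,320),interpolation=2); o[320:,:560]=b[0:280,40:600]
cv2.imwrite(f'pics/v{n}.png',o)
E
python3 view.py 4
```

```text
(no output)
```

View pics/v4.png

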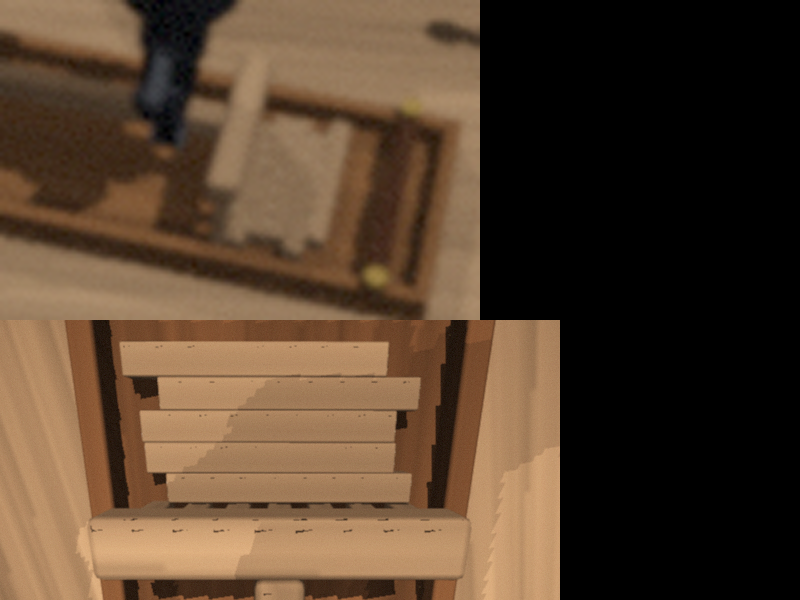

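All five rods are packed side by side ahead of the tines, still about 25–30 mm short of the stop. Next is the slow approach.

Emit:
drive_tool([
  [0.004,0,0,0,0,0,-1],
  [0.004,0,0,0,0,0,-1],
  [0.004,0,0,0,0,0,-1],
  [0.004,0,0,0,0,0,-1],
  [0.002,0,0,0,0,0,-1],
  [0.002,0,0,0,0,0,-1],
  [0.001,0,0,0,0,0,-1],
  [0,0,0,0,0,0,-1],
])

```text
t: 10.1
tcp_pos: [0.5015, 0.1347, 0.06]
tool_rot: [0.768, 0.641, 0.0, -0.0]
force: [-0.1, 0.9, -0.7]
finger_gap: 0.171
gripper_force: 68.4
```

Emit:
drive_tool([
  [0.001,0,0,0,0,0,-1],
  [0.001,0,0,0,0,0,-1],
  [0.001,0,0,0,0,0,-1],
  [0,0,0,0,0,0,-1],
])

```text
t: 10.5
tcp_pos: [0.502, 0.1376, 0.06]
tool_rot: [0.768, 0.641, 0.0, -0.0]
force: [0.0, -0.3, -0.7]
finger_gap: 0.174
gripper_force: 68.4
```

Emit:
drive_tool([
  [0.001,0,0,0,0,0,-1],
  [0.001,0,0,0,0,0,-1],
  [0,0,0,0,0,0,-1],
])

```text
t: 10.8
tcp_pos: [0.5024, 0.1396, 0.06]
tool_rot: [0.768, 0.641, 0.0, 0.0]
force: [-0.2, -0.8, 0.7]
finger_gap: 0.179
gripper_force: 68.4
```

Emit:
drive_tool([
  [0.001,0,0,0,0,0,-1],
  [0.001,0,0,0,0,0,-1],
  [0,0,0,0,0,0,-1],
])

```text
t: 11.1
tcp_pos: [0.5027, 0.1416, 0.06]
tool_rot: [0.768, 0.641, 0.0, -0.0]
force: [-0.2, -0.1, -0.8]
finger_gap: 0.175
gripper_force: 68.4
```

Emit:
drive_tool([
  [0.001,0,0,0,0,0,-1],
  [0,0,0,0,0,0,-1],
])

```text
t: 11.3
tcp_pos: [0.5029, 0.1425, 0.06]
tool_rot: [0.768, 0.641, 0.0, -0.0]
force: [-0.4, -0.4, -1.7]
finger_gap: 0.171
gripper_force: 68.4
```

Emit:
drive_tool([
  [0.001,0,0,0,0,0,-1],
  [0,0,0,0,0,0,-1],
])

```text
t: 11.5
tcp_pos: [0.5031, 0.1435, 0.06]
tool_rot: [0.768, 0.641, 0.0, -0.0]
force: [-0.5, -0.3, -0.6]
finger_gap: 0.172
gripper_force: 68.4
```

Emit:
drive_tool([
  [0.001,0,0,0,0,0,-1],
  [0,0,0,0,0,0,-1],
])

```text
t: 11.7
tcp_pos: [0.5033, 0.1445, 0.06]
tool_rot: [0.768, 0.641, 0.0, 0.0]
force: [0.3, -0.0, -0.9]
finger_gap: 0.174
gripper_force: 68.4
```

Emit:
drive_tool([
  [0.001,0,0,0,0,0,-1],
  [0,0,0,0,0,0,-1],
])

```text
t: 11.9
tcp_pos: [0.5033, 0.1452, 0.06]
tool_rot: [0.768, 0.641, -0.0, 0.0]
force: [-0.8, -2.3, 0.4]
finger_gap: 0.171
gripper_force: 68.5
```

Emit:
drive_tool([
  [0.0005,0,0,0,0,0,-1],
  [0,0,0,0,0,0,-1],
])

```text
t: 12.1
tcp_pos: [0.5033, 0.1453, 0.0601]
tool_rot: [0.768, 0.641, -0.0, 0.0]
force: [-1.0, -4.6, 1.1]
finger_gap: 0.174
gripper_force: 68.7
```

Contact felt at about 4.6 N. I'll raise it gently to around 12 N.

Emit:
drive_tool([
  [0.0005,0,0,0,0,0,-1],
  [0,0,0,0,0,0,-1],
])

```text
t: 12.3
tcp_pos: [0.5033, 0.1455, 0.0602]
tool_rot: [0.768, 0.641, -0.001, 0.0]
force: [-1.7, -7.0, 2.5]
finger_gap: 0.168
gripper_force: 68.8
```

Emit:
drive_tool([
  [0.0005,0,0,0,0,0,-1],
  [0,0,0,0,0,0,-1],
])

```text
t: 12.5
tcp_pos: [0.5033, 0.1456, 0.0602]
tool_rot: [0.767, 0.641, -0.001, 0.0]
force: [-1.3, -7.8, 2.1]
finger_gap: 0.177
gripper_force: 68.9
```

Emit:
drive_tool([
  [0.0005,0,0,0,0,0,-1],
  [0,0,0,0,0,0,-1],
])

```text
t: 12.7
tcp_pos: [0.5033, 0.1457, 0.0603]
tool_rot: [0.767, 0.641, -0.001, 0.0]
force: [-0.5, -9.4, 3.7]
finger_gap: 0.175
gripper_force: 69.1
```

Emit:
drive_tool([
  [0.0005,0,0,0,0,0,-1],
  [0,0,0,0,0,0,-1],
  [0,0,0,0,0,0,-1],
])

```text
t: 13.0
tcp_pos: [0.5033, 0.1458, 0.0604]
tool_rot: [0.767, 0.641, -0.002, 0.001]
force: [-1.3, -11.7, 4.7]
finger_gap: 0.169
gripper_force: 69.2
```

Emit:
drive_tool([
  [0.0003,0,0,0,0,0,-1],
  [0,0,0,0,0,0,-1],
  [0,0,0,0,0,0,-1],
  [0,0,0,0,0,0,-1],
  [0,0,0,0,0,0,-1],
])

```text
t: 13.5
tcp_pos: [0.5033, 0.1458, 0.0604]
tool_rot: [0.767, 0.641, -0.002, 0.001]
force: [-1.3, -12.1, 4.4]
finger_gap: 0.17
gripper_force: 69.2
```

```bash
python3 view.py 5
```

```text
(no output)
```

View pics/v5.png

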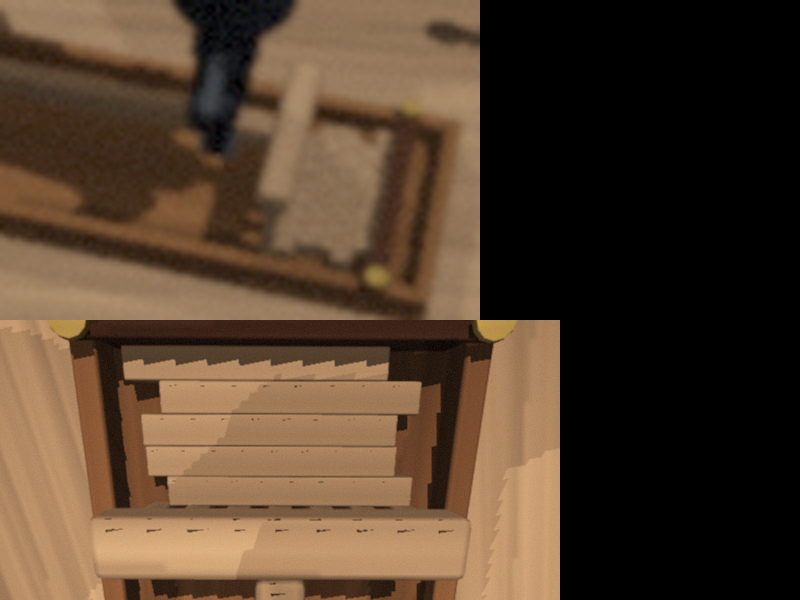

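The five rods lie flat and flush against the stop with no gaps, held at about 12 N. I'll back off gently, lift, and go home.

Emit:
drive_tool([
  [-0.001,0,0,0,0,0,-1],
  [-0.001,0,0,0,0,0,-1],
  [-0.001,0,0,0,0,0,-1],
  [-0.002,0,0,0,0,0,-1],
  [-0.004,0,0,0,0,0,-1],
  [-0.008,0,0,0,0,0,-1],
  [-0.01,0,-0.01,0,0,0,-1],
  [-0.01,0,-0.03,0,0,0,-1],
  [0,0,-0.03,0,0,0,-1],
  [0,0,0,0,0,0,-1],
])

```text
t: 14.6
tcp_pos: [0.4998, 0.1109, 0.1338]
tool_rot: [0.768, 0.64, 0.003, 0.003]
force: [0.9, 0.3, -0.6]
finger_gap: 0.174
gripper_force: 68.4
```

Run:
```python
from h import *
np.set_printoptions(precision=4,suppress=True)
st=manip.sense(); r=R.from_quat(st['tool_rot']).as_matrix(); print(st['tcp_pos'],r)
g=R.from_quat([.645,.764,0,.001]).as_matrix()   # grasp orientation
print('turn deg (tool)',np.degrees(R.from_matrix(r.T@g).as_rotvec()))
d=np.array([.4981,-.2794,.125])-st['tcp_pos']; print('after turn, shift',g.T@d)
w=manip.snapshot('wrist'); M=w['mount']; f=240/np.tan(np.radians(w['fov_y']/2));Z=w['z_map'];v,u=np.mgrid[:480,:640]
w0=dict(np.load('w2.npz'))
def headpts(Z):
    P=np.stack([(u-w['cx'])/f*Z,-(v-w['cy'])/f*Z,-Z],-1)@M[:3,:3].T+M[:3,3]
    return P[205:255,140:500].reshape(-1,3)
for z in(w0['z_map'],Z):
    p=headpts(z); p=p[(abs(p[:,2]+.009)<.012)]; m=p.mean(0); sv=np.linalg.svd(p-m)[2]; print(len(p),m,sv[2],p[:,0].min(),p[:,0].max(), sv[0])
```

```text
[0.4998 0.1109 0.1338] [[ 0.1798  0.9837  0.0083]
 [ 0.9837 -0.1798  0.0001]
 [ 0.0016  0.0081 -1.    ]]
turn deg (tool) [  0.388   -0.0814 -20.0134]
after turn, shift [-0.3845 -0.0672  0.0093]
17924 [ 0.0441  0.0001 -0.0121] [ 0.0024  0.0017 -1.    ] 0.035705947536897674 0.051778666357199674 [-0.0006 -1.     -0.0017]
17931 [ 0.0441  0.0001 -0.0121] [ 0.0005  0.0008 -1.    ] 0.035848478798543 0.05187292537392823 [-0.0008 -1.     -0.0008]
```

Emit:
drive_tool([
  [0,0,0,0,0,-6.7,-1],
  [0,0,0,0,0,-6.7,-1],
  [0,0,0,0,0,-6.6,-1],
  [-0.038,-0.0067,0,0,0,0,-1],
  [-0.038,-0.0067,0,0,0,0,-1],
  [-0.038,-0.0067,0,0,0,0,-1],
  [-0.038,-0.0067,0,0,0,0,-1],
  [-0.038,-0.0067,0,0,0,0,-1],
  [-0.038,-0.0067,0,0,0,0,-1],
  [-0.038,-0.0067,0,0,0,0,-1],
])

```text
t: 15.65
tcp_pos: [0.4948, -0.1597, 0.129]
tool_rot: [0.645, 0.764, -0.0, -0.001]
force: [0.4, 0.7, -1.1]
finger_gap: 0.171
gripper_force: 68.4
```

Emit:
drive_tool([
  [-0.038,-0.0067,0,0,0,0,-1],
  [-0.038,-0.0067,0,0,0,0,-1],
  [-0.038,-0.0067,0,0,0,0,-1],
  [0,0,0,0,0,0,-1],
  [0,0,0,0,0,0,-1],
])

```text
t: 16.15
tcp_pos: [0.4942, -0.2745, 0.1289]
tool_rot: [0.646, 0.764, 0.0, -0.001]
force: [0.0, 0.0, -0.7]
finger_gap: 0.171
gripper_force: 68.4
```

```bash
cat > home.py <<'E'
from h import *
np.set_printoptions(precision=4,suppress=True)
st=manip.sense(); r=R.from_quat(st['tool_rot']).as_matrix()
g=R.from_quat([.645,.764,0,.001]).as_matrix()
print('turn',np.degrees(R.from_matrix(r.T@g).as_rotvec()),'shift',g.T@(np.array([.4981,-.2794,.0505])-st['tcp_pos']),st['tool_rot'])
E
python3 home.py
```

```text
turn [-0.1616 -0.2162 -0.0832] shift [-0.0054  0.0029  0.0784] [ 0.6456  0.7636  0.0001 -0.0014]
```

Emit:
drive_tool([
  [-0.0054,0.0029,0,0,0,0,-1],
  [0,0,0.02,0,0,0,-1],
  [0,0,0.025,0,0,0,-1],
  [0,0,0.02,0,0,0,-1],
  [0,0,0.009,0,0,0,-1],
  [0,0,0.002,0,0,0,-1],
  [0,0,0.001,0,0,0,-1],
  [0,0,0,0,0,0,-1],
  [0,0,0,0,0,0,-1],
])

```text
t: 17.05
tcp_pos: [0.4997, -0.2793, 0.0539]
tool_rot: [0.645, 0.764, 0.0, 0.001]
force: [1.2, -0.4, -2.1]
finger_gap: 0.172
gripper_force: 68.4
```

```bash
python3 home.py
```

```text
turn [-0.0052 -0.0063  0.057 ] shift [ 0.0002 -0.0016  0.0034] [0.6447 0.7644 0.     0.0009]
```

Emit:
drive_tool([
  [0,-0.0015,0.001,0,0,0,-1],
  [0,0,0.001,0,0,0,-1],
  [0,0,0.0005,0,0,0,-1],
  [0,0,0,0,0,0,-1],
])

```text
t: 17.45
tcp_pos: [0.4975, -0.2793, 0.0506]
tool_rot: [0.645, 0.764, -0.0, 0.0]
force: [0.2, 0.1, 0.2]
finger_gap: 0.168
gripper_force: 68.5
```

Emit:
drive_tool([
  [0,0,0.0005,0,0,0,-1],
  [0,0,0.0005,0,0,0,-1],
  [0,0,0,0,0,0,-1],
])

```text
t: 17.75
tcp_pos: [0.4975, -0.2794, 0.0506]
tool_rot: [0.645, 0.764, -0.0, 0.0]
force: [-1.1, 1.0, 6.6]
finger_gap: 0.172
gripper_force: 69.6
```

Emit:
drive_tool([
  [0,0,-0.0008,0,0,0,-1],
  [0,0,0,0,0,0,-0.6],
  [0,0,0,0,0,0,0],
  [0,0,0,0,0,0,1],
  [0,0,0,0,0,0,1],
  [0,0,0,0,0,0,1],
  [0,0,0,0,0,0,1],
  [0,0,0,0,0,0,1],
  [0,0,0,0,0,0,1],
])

```text
t: 18.65
tcp_pos: [0.4976, -0.2793, 0.0503]
tool_rot: [0.645, 0.764, 0.0, 0.0]
force: [0.8, 0.1, 0.8]
finger_gap: 0.999
gripper_force: 0.0
```

Emit:
drive_tool([
  [0,0,-0.01,0,0,0,1],
  [0,0,-0.03,0,0,0,1],
  [0,0,-0.04,0,0,0,1],
  [0,0,-0.04,0,0,0,1],
  [0,0,-0.03,0,0,0,1],
  [0,0,0,0,0,0,1],
  [0,0,0,0,0,0,1],
])

```text
t: 19.35
tcp_pos: [0.4977, -0.2793, 0.2015]
tool_rot: [0.645, 0.764, -0.0, 0.001]
force: [-0.6, 0.1, -0.2]
finger_gap: 1.001
gripper_force: 0.0
```

Run:
```python
from h import *
s=snap('scene','scene6'); w=snap('wrist','w6'); t=snap('side','side6')
a=cv2.imread('pics/scene6.png')[217:292,302:422]; b=cv2.imread('pics/w6.png'); c=cv2.imread('pics/side6.png')[195:345,250:400]
o=np.zeros((600,800,3),np.uint8); o[:300,:480]=cv2.resize(a,(480,300),interpolation=2); o[300:,:400]=cv2.resize(b,(400,300)); o[300:,400:700]=cv2.resize(c,(300,300),interpolation=2)
cv2.imwrite('pics/v6.png',o)
```

```text
(no output)
```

View pics/v6.png

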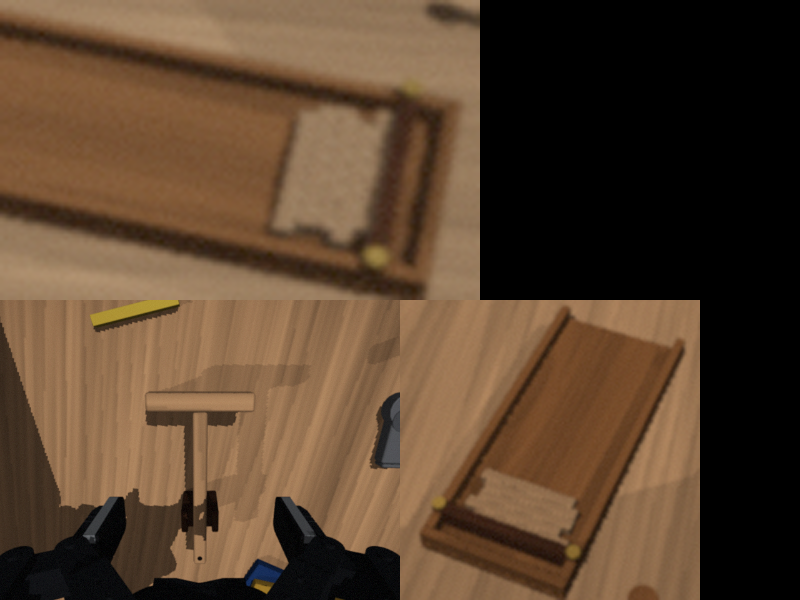

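The row is packed tight against the stop, at (335,175) in the top pane. The rake lies in its rest as it was at the start, and the gripper is clear, so I'm handing in.

```bash
python3 -c "from station import manip; print(manip.sign_off())"
```

```text
the job is handed in; nothing more can be done
None
```

The job is handed in: all five rods lie flat and packed against the stop, pressed there at about 12 N, and the rake is back on its rest after about 19 s; I never moved the arm near the animals or rack.

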